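Ring the counter bell and point out an order in the pastry shop

ROBOT

A 6-joint arm with a two-finger parallel gripper is mounted at the origin on the work surface. World frame = base frame: x ahead of the robot, y to its left, z up, the work surface at z = 0. Lengths are in mm, angles in rad, forces in N, time in s.
With the tool pointing down it reaches from about 325 to 775 mm from the base axis. Payload 5.5 kg.
Tool frame: the origin (TCP) lies between the finger pads; the fingertips stand 19 mm ahead of it and the grasp point (between the pads) is the TCP; y points along the fingers, x is the direction in which the jaws open and shut, and the axes are right-handed (so a half turn about y gives the same grasp; the last joint's range is limited). The gripper opens to 85 mm and grips with 20 to 120 N. Pads are 22 mm wide; open, the fingers measure 114 mm over their backs; the gripper's body (76 mm by 85 mm) begins 54 mm behind the grasp point. The pads swing forward as they close: fully open they stand 13 mm farther back than shut.
Start: joints at [1.057, 0.091, 1.231, -0, 1.82, -0.057], TCP at [264.654, 538.493, 250.275] pointing down, gripper open.
Joint ranges: [-2.87, 2.87], [-0.86, 2.18], [0.17, 2.46], [-1.51, 4.65], [0.06, 2.69], [-2.65, 2.65]. Speed limits (rad/s): [2.57, 2.57, 3.01, 3.14, 3.14, 3.14].

INTERFACE

Orientations are given as a unit quaternion [w, x, y, z].
In Python, from bench import robot, camera, ticket gives the robot as it stands.
- The arm moves only by the tool move_arm, never from a script. Its argument "increments" is one flat list of numbers, 4 for each row, row after row: the shift along the tool's x, y, z each as a share of 150 mm, from -1 to 1, then the turn about the tool's y as a share of 120 degrees, from -1 to 1. In form: [dx, dy, dz, roll, dx, dy, dz, roll, ...]. A call has 1 to 12 rows; each row is the pose to reach, as a shift and turn from the pose commanded when the call began, along the tool's axes at that moment; what a row does not reach only later rows make up. A row lasts 1/10 s, in which the tool goes at most 50 mm and 8.59 degrees, less where a joint would pass 70% of its speed; a pose out of reach is approached as far as the arm can. A call with a number of a shift or a turn outside -1 to 1 is refused whole. A call with a gripper value outside its range is refused whole. "grip" is the opening, from -1 (shut) to 1 (fully open), set as the call begins (left out, the last holds). The fingers move at their own pace and stop on an object; the grip force is fixed at half the most. Time passes only in rows, so rows that repeat a pose let the fingers close. It gives the time, the measured TCP pose, the force and the opening at its end, in the units of the state.
- robot.sense(): the state, without advancing time (a new reading comes with each control period).
- camera(name): name is "scene" or "top" or "wrist"; returns a dict with "image" (420x560x3 uint8, red, green, blue), "fx", "fy", "cx", "cy" (pixels), "dist" ([k1, k2, p1, p2, k3] as OpenCV has them; the pictures are not rectified), "xyz" and "attitude" of the camera in the world; the wrist camera has in their place "hand_eye" (4x4, takes a point from camera to tool coordinates, whose origin is the TCP and whose axes are the tool frame's). Camera axes: x right, y up, looking along -z (the intrinsics and any distortion apply to the point x, -y, -z); pixel columns grow to the right and rows downward; lengths in mm; the calibration is good to about 2 mm. A picture is of the moment at which its call begins: read the wrist's pose just before it. There is no depth.
- ticket.finish_job(): hands the job in, once; it reports no verdict.
The state is a dict: "clock": time; "joints": joint angles; "joint_vel": joint speeds; "effort": joint torques, N m; "tool_pos": TCP position; "tcp_rot": TCP orientation; "force": force on the tool from outside, world axes, zero at the start; "wrist_torque": the same for the moment, N m; "grip_width": finger opening in mm.
Only numpy, scipy, OpenCV 4.12 (cv2) and the standard library are available. Lean on these libraries where they do the work, as an engineer would, in place of code of your own. Each camera call takes 0.05 s, during which the arm holds its last target.

TASK

Place an order at the pastry counter: press the plunger of the counter bell gently down to ring it, then point from above with the fingertips about 3 cm over the middle of the ring-shaped pastry (the one with a hole) and stay there for 2 seconds, then point in the same way at the wedge-shaped slice of cake and finish still pointing at it, after staying 2 seconds there too. Raise the hand well clear on the way from one to the next so that you point at no other pastry, and do not touch, move or pick up any of the pastries or the sugar bowl.

Things in the scene. Friction and masses are not known exactly. Their poses are not given: they have to be found in the camera images.
- bell_top (a point): Centre of the top of the bell's plunger, a flat steel button 24 mm across, 62 mm above the work surface when up. It sits on a steel dome (80 mm across, 48 mm high, wooden foot 90 mm across) that is fixed to the counter. The bell stands to the left or the right of the slab, the sugar bowl on the other side.
- plunger (a joint): How far the plunger is pressed straight down, in m: 0 up, 0.006 fully down, about 1 N to start and 5 N fully down; it springs back. The bell rings at 0.004.
- slab: Marble serving slab, 290 mm (x) by 380 mm (y), 15 mm thick, fixed; origin at the centre of its underside. The six pastries stand on it in two rows of three, about 130 mm (x) and 125 mm (y) from one another, in any order.
- ring: Ring-shaped choux pastry, loose, 86 mm outside, hole 26 mm, 30 mm high, about 70 g; origin at the centre of its underside.
- ring_top (a point): Middle of the ring pastry (over its hole), level with its top, 30 mm above its underside.
- wedge: Triangular (wedge-shaped) slice of layer cake, loose, 84 mm long from point to back, 64 mm wide at the back, 55 mm high, about 110 g; origin under the middle (centroid) of the triangle, 56 mm from its point and 28 mm from its back; point towards its -x.
- wedge_top (a point): Middle (centroid) of the wedge's top face, 55 mm above its underside.
- eclair: Bystander: long pastry bar lying along its x, 100 mm by 32 mm, 34 mm high; origin at the centre of its underside. Loose.
- tart: Bystander: round tart without a hole, 78 mm across, 26 mm high; origin at the centre of its underside. Loose.
- square: Bystander: square slice of layer cake, 60 by 60 mm, 45 mm high; origin at the centre of its underside. Loose.
- bun: Bystander: round choux bun, 62 mm across, 47 mm high; origin at the centre of its underside. Loose.
- sugar_bowl: Bystander: open white bowl, 90 mm across, 55 mm high, loose; origin at the centre of its underside.
- bell: The whole bell (foot, dome, plunger), fixed; origin at the centre of its underside.
Not all that is in view belongs to the job. Leave any blue or red look-alike of the ring alone.

How it is judged:
By the outcome, as a careful person would: the job done as asked, in the order asked, and still so for the second after the job is handed in, with the robot touching nothing.
It also fails if it takes over 54 s, if anything falls off the work surface, if the arm or the gripper's body presses on something with over 40 N, if the wrist force passes 120 N, or if a joint passes its speed limit or range.

## Working session

There is one attempt and no reset: what is moved stays moved. The work goes in short steps, Python scripts to look and compute and a tool call to move; the robot and the scene stay as the last step left them, time stands still between calls to the robot, and variables do not carry over. Pictures are saved under pics/ and viewed, and the job is handed in when it is done.

Besides the shell and the picture viewer there is one more tool, called after "Request:" as name(argument=value, ...) on one line, values as JSON. move_arm: Moves the arm, as the interface text tells. Its arguments: {"type":"object","properties":{"increments":{"type":"array"},"grip":{"type":"number"}},"required":["increments"]}

```bash
mkdir -p pics; python3 - <<'E'
from bench import robot,camera
import cv2,pickle
s=robot.sense();print(s)
d={}
for n in("scene","top"):
    c=camera(n);d[n]=c
    cv2.imwrite(f"pics/{n}0.png",c["image"][:,:,::-1])
    print(n,{k:v for k,v in c.items() if k!="image"})
pickle.dump(d,open("c0.pkl","wb"))
E
```

```text
{'clock': 0.0, 'joints': array([ 1.05726365e+00,  9.18725769e-02,  1.23194272e+00, -1.40514219e-05,
        1.81979504e+00, -5.66990903e-02]), 'joint_vel': array([ 0.00049731, -0.00168417,  0.0002607 ,  0.00022391,  0.00018835,
        0.00062474]), 'effort': array([-9.11925908e-04, -4.58716786e+01, -4.18040907e+01, -1.14203813e-04,
        1.12819107e-02, -5.73423847e-06]), 'tool_pos': array([264.54273693, 538.24374111, 249.11052676]), 'tcp_rot': array([-0.59988485,  0.60057766,  0.37317034, -0.37441759]), 'force': array([-0.24614725,  0.3432784 , -1.39798981]), 'wrist_torque': array([ 0.00961478, -0.00620275,  0.02450688]), 'grip_width': 85.419590472484}
scene {'fx': 490.92169957312433, 'fy': 490.92169957312433, 'cx': 275.22799551039907, 'cy': 212.05689937151126, 'dist': array([-0.03075807,  0.        ,  0.        ,  0.        ,  0.        ]), 'xyz': array([1125.63539163, -244.16442884,  793.49019045]), 'attitude': array([0.76402708, 0.308907  , 0.21110113, 0.52561906])}
top {'fx': 530.4354124725256, 'fy': 530.4354124725256, 'cx': 273.4788931481537, 'cy': 213.92078158082032, 'dist': array([-0.01237653,  0.        ,  0.        ,  0.        ,  0.        ]), 'xyz': array([ 253.6903281 ,  -14.88592354, 1269.9966482 ]), 'attitude': array([ 0.7040457 ,  0.0699677 , -0.06531304, -0.70367491])}
```

View pics/top0.png

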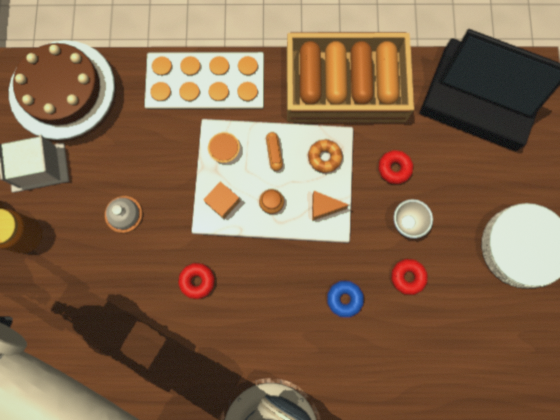

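View pics/scene0.png

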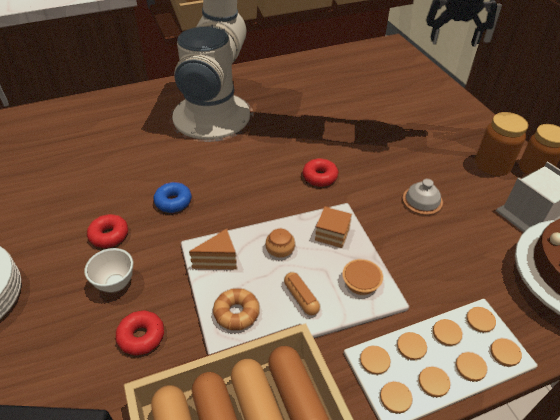

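The top view shows the bell at about (122,212), the ring at (325,156), the wedge at (327,206) with its point to the right, and the bowl at (413,219). I'll measure these more closely next.

```bash
cat > h.py <<'E'
import numpy as np,cv2
from scipy.spatial.transform import Rotation as R
def rot(q): return R.from_quat([q[1],q[2],q[3],q[0]])
def ray(c,uv):
    K=np.array([[c["fx"],0,c["cx"]],[0,c["fy"],c["cy"]],[0,0,1]])
    p=cv2.undistortPoints(np.array(uv,float).reshape(-1,1,2),K,c["dist"]).reshape(-1,2)
    d=np.c_[p[:,0],-p[:,1],-np.ones(len(p))]
    return rot(c["attitude"]).apply(d)
def onz(c,uv,z):
    d=ray(c,uv);o=c["xyz"];return o+d*((z-o[2])/d[:,2])[:,None]
def proj(c,P):
    K=np.array([[c["fx"],0,c["cx"]],[0,c["fy"],c["cy"]],[0,0,1]])
    q=rot(c["attitude"]).inv().apply(np.atleast_2d(P)-c["xyz"])*[1,-1,-1]
    return cv2.projectPoints(q.reshape(-1,1,3),np.zeros(3),np.zeros(3),K,c["dist"])[0].reshape(-1,2)
E
python3 - <<'E'
import pickle,cv2,numpy as np
from h import *
d=pickle.load(open("c0.pkl","rb"));t=d["top"]["image"];s=d["scene"]["image"]
a=[(t,95,180),(t,295,125),(t,295,180)]
b=[(s,395,165),(s,205,275),(s,180,220)]
rows=[]
for L in(a,b):
    rows.append(np.hstack([cv2.resize(i[y:y+60,x:x+60],(264,264),interpolation=cv2.INTER_CUBIC) for i,x,y in L]))
cv2.imwrite("pics/z0.png",np.vstack(rows)[:,:,::-1])
hsv=cv2.cvtColor(t,cv2.COLOR_RGB2HSV)
m=cv2.inRange(hsv,(3,90,70),(25,255,255)); r=np.zeros_like(m);r[125:238,200:350]=255;m&=r
n,l,st,ce=cv2.connectedComponentsWithStats(m)
for i in range(1,n):
    if st[i][4]>60: print(st[i],ce[i].round(1))
for (u,v) in [(204,122),(353,127),(350,241),(193,234)]: print(onz(d["top"],[(u,v)],15).round())
E
```

```text
[208 132  32  31 770] [223.6 147.2]
[266 132  17  39 464] [274.  151.2]
[308 139  35  34 829] [324.8 155.7]
[204 182  36  36 732] [221.7 199.6]
[259 189  25  25 483] [271.2 201.1]
[312 191  36  29 621] [325.  205.4]
[200 235  50   3  99] [218.9 236.3]
[[731. 167.  15.]]
[[ 717. -204.   15.]]
[[ 431. -189.   15.]]
[[448. 186.  15.]]
```

View pics/z0.png

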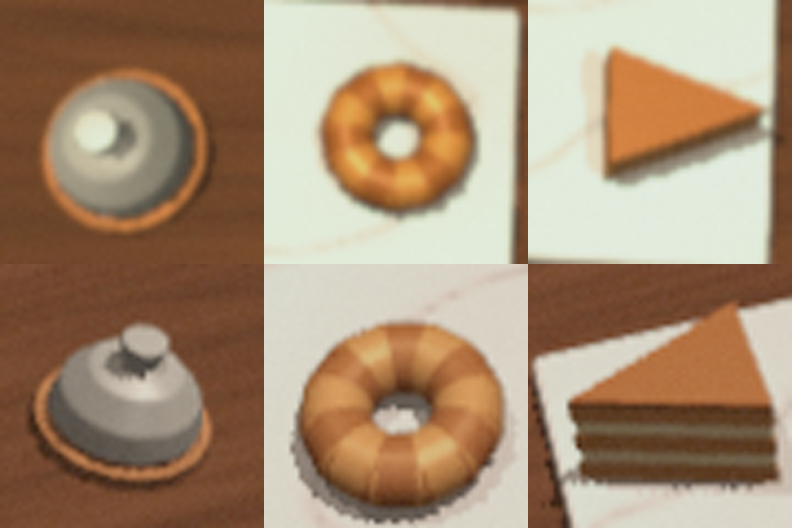

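The zoom shows the plunger top near (95,131), the ring's hole at (134,139) in its tile, and clean corners on the wedge's top triangle in both views. I'll turn these into positions now.

```bash
python3 - <<'E'
import pickle
from h import *
d=pickle.load(open("c0.pkl","rb"));T,S=d["top"],d["scene"]
g=lambda x,y,ox,oy:((x+.5)/4.4-.5+ox,(y+.5)/4.4-.5+oy)
pts={"bell":(g(95,131,95,180),g(146,74,395,165),62),
"ring":(g(134,139,295,125),g(138,152,205,275),37),
"wedge":(g(135,107.3,295,180),g(163,106.3,180,220),70)}
for k,(a,b,z) in pts.items():
    A,B=ray(T,[a])[0],ray(S,[b])[0]
    x=np.linalg.lstsq(np.c_[A,-B],S["xyz"]-T["xyz"],rcond=None)[0]
    p,q=T["xyz"]+x[0]*A,S["xyz"]+x[1]*B
    print(k,"tri",((p+q)/2).round(1),"gap",np.linalg.norm(p-q).round(1),"topz",onz(T,[a],z)[0].round(1),"scz",onz(S,[b],z)[0].round(1))
from bench import robot
s=robot.sense();print(rot(s["tcp_rot"]).as_matrix().round(3))
E
```

```text
bell tri [499.1 360.2  60.4] gap 0.2 topz [498.8 359.8  62. ] scz [500.4 358.9  62. ]
ring tri [ 638.9 -132.4   24.4] gap 0.1 topz [ 635.  -131.2   37. ] scz [ 646.9 -134.3   37. ]
wedge tri [ 510.6 -127.5   65.6] gap 1.1 topz [ 509.8 -126.6   70. ] scz [ 514.2 -128.7   70. ]
[[ 0.441 -0.001 -0.897]
 [ 0.897 -0.002  0.441]
 [-0.002 -1.     0.   ]]
```

Request:
move_arm(increments=[-0.1,0,-0.3,0,-0.19,0,-0.6,0,-0.19,0,-0.97,0,-0.19,0,-0.97,0], grip=-1)

```text
clock: 0.5
tool_pos: [386.6, 445.6, 249.4]
tcp_rot: [-0.6, 0.602, 0.372, -0.372]
force: [-0.3, -0.7, -0.2]
grip_width: 28.0
```

Request:
move_arm(increments=[-0.1,0,-0.3,0,-0.19,0,-0.6,0,-0.19,0.2,-0.96,0,-0.19,0.4,-0.96,0,-0.19,0.6,-0.96,0,-0.19,0.6,-0.96,0,-0.19,0.6,-0.96,0,-0.19,0.6,-0.96,0])

```text
clock: 1.3
tool_pos: [499.6, 360.7, 163.0]
tcp_rot: [0.6, -0.6, -0.375, 0.373]
force: [0.7, -0.1, 0.5]
grip_width: 0.6
```

```bash
cat > look.py <<'E'
import sys,pickle
from bench import robot,camera
import cv2
from h import *
def look(tag,names=("wrist","scene")):
    s=robot.sense();d={"s":s}
    print({k:(v.round(2) if hasattr(v,"round") else v) for k,v in s.items() if k in("clock","tool_pos","force","grip_width","tcp_rot","joints")})
    ims=[]
    for n in names:
        c=camera(n);d[n]=c;ims.append(c["image"])
        if n=="wrist":
            M=rot(s["tcp_rot"]).as_matrix();H=c["hand_eye"]
            c["xyz"]=s["tool_pos"]+M@H[:3,3];q=R.from_matrix(M@H[:3,:3]).as_quat();c["attitude"]=np.r_[q[3],q[:3]]
        cv2.imwrite(f"pics/{n}_{tag}.png",c["image"][:,:,::-1])
    pickle.dump(d,open(f"c_{tag}.pkl","wb"));return d
E
python3 -c "
from look import *
d=look('b1')
print(proj(d['wrist'],[[499.5,359.5,62]]))
w=d['wrist'];print(w['hand_eye'].round(2),w['fx'],w['cx'],w['cy'])"
```

```text
{'clock': 1.3, 'joints': array([ 0.57,  0.13,  1.34,  0.  ,  1.66, -0.54]), 'tool_pos': array([499.59, 360.67, 162.97]), 'tcp_rot': array([ 0.6 , -0.6 , -0.38,  0.37]), 'force': array([ 0.71, -0.14,  0.47]), 'grip_width': 0.5850742009574891}
[[279.00609737 217.25359851]]
[[   1.     -0.      0.      0.7 ]
 [   0.      0.31   -0.95 -123.2 ]
 [   0.      0.95    0.31   78.98]
 [   0.      0.      0.      1.  ]] 329.0579641644373 281.6919756169701 208.88152249424633
```

View pics/wrist_b1.png

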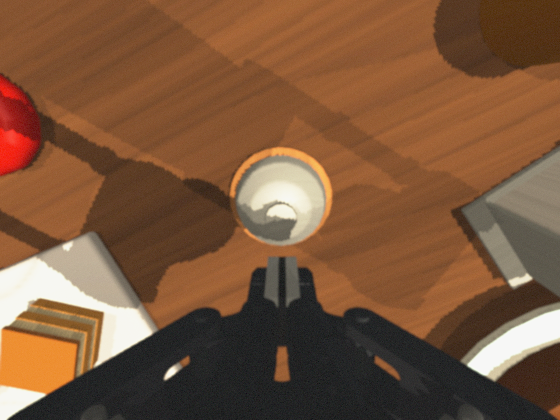

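View pics/scene_b1.png

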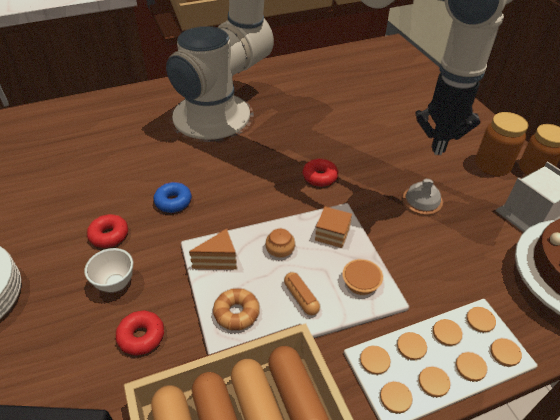

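The wrist view shows the plunger top at about (282,213) and the shut fingertips at (282,258).

```bash
python3 - <<'E'
import pickle
from h import *
d=pickle.load(open("c_b1.pkl","rb"));w=d["wrist"]
i=w["image"][140:260,220:340];cv2.imwrite("pics/zb.png",cv2.resize(i,(600,600),interpolation=cv2.INTER_CUBIC)[:,:,::-1])
print(onz(w,[(282,213)],62))
for y in (6,19,32): print(y,proj(w,d["s"]["tool_pos"]+rot(d["s"]["tcp_rot"]).apply([0,y,0])))
E
```

```text
[[497.53605805 362.86762069  62.        ]]
6 [[280.27709796 287.50101644]]
19 [[280.41411307 273.10944828]]
32 [[280.5313437  260.79347968]]
```

View pics/zb.png

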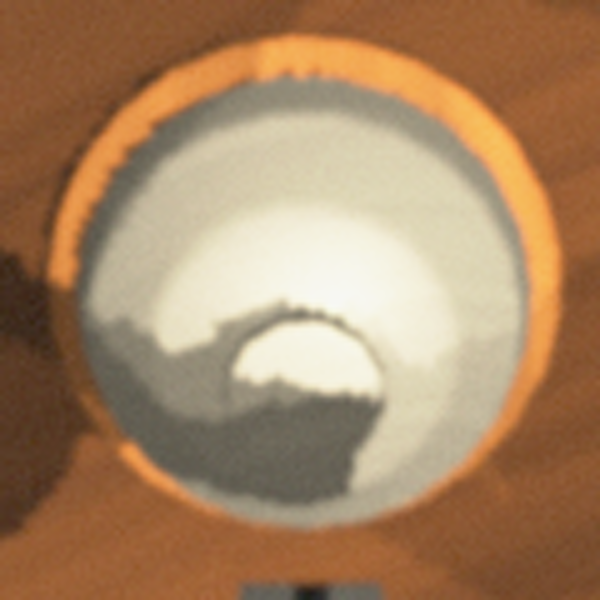

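```bash
python3 - <<'E'
import pickle
from h import *
d=pickle.load(open("c_b1.pkl","rb"));w=d["wrist"]
p=onz(w,[(281.3,217.5)],62)[0];print(p)
Rm=rot(d["s"]["tcp_rot"])
for y in (6,19,32): print(y,proj(w,d["s"]["tool_pos"]+Rm.apply([0,y,11])))
print("tool shift to it",Rm.inv().apply((p+[499.5,359.5,62])/2-d["s"]["tool_pos"]))
E
```

```text
[500.39904345 360.90464558  62.        ]
6 [[280.26481062 265.40201939]]
19 [[280.40566102 252.4569568 ]]
32 [[280.52579228 241.41397264]]
tool shift to it [ -0.57467309 100.96908646  -0.34819919]
```

Request:
move_arm(increments=[0,0.15,0,0,0,0.3,0,0,0,0.4,0,0,0,0.44,0,0,0,0.44,0,0,0,0.44,0,0,0,0.44,0,0])

```text
clock: 2.1
tool_pos: [499.9, 360.0, 95.9]
tcp_rot: [0.6, -0.6, -0.375, 0.373]
force: [-0.2, -1.2, 0.6]
grip_width: -0.4
```

```bash
python3 -c "
from look import *
d=look('b2')
c=d['wrist']['image'][140:320,200:380];e=d['scene']['image'][120:230,370:480]
cv2.imwrite('pics/zb2.png',np.hstack([cv2.resize(c,(400,400)),cv2.resize(e,(400,400),interpolation=2)])[:,:,::-1])"
```

```text
{'clock': 2.1, 'joints': array([ 0.57,  0.16,  1.43, -0.  ,  1.55, -0.55]), 'tool_pos': array([499.95, 360.03,  95.89]), 'tcp_rot': array([ 0.6 , -0.6 , -0.37,  0.37]), 'force': array([-0.25, -1.2 ,  0.59]), 'grip_width': -0.3564509454942226}
```

View pics/zb2.png

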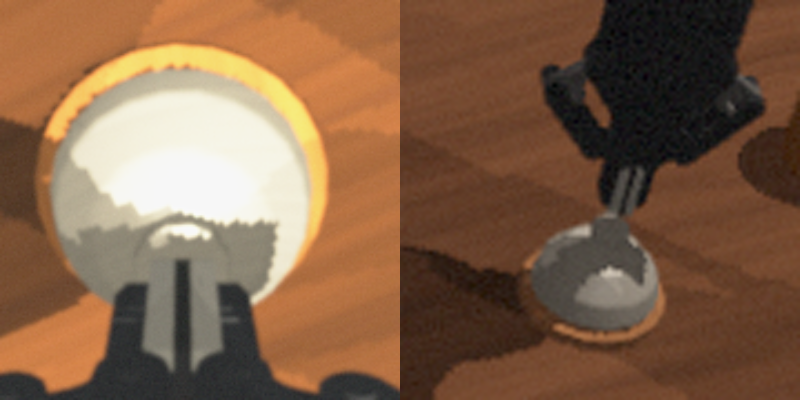

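The tips are centred over the plunger, about 15 mm above it. I'll go down in small steps and watch the force.

Request:
move_arm(increments=[0,0.04,0,0,0,0.08,0,0,0,0.08,0,0,0,0.08,0,0])

```text
clock: 2.6
tool_pos: [499.1, 359.5, 81.8]
tcp_rot: [0.6, -0.6, -0.373, 0.374]
force: [-0.1, -0.5, 0.2]
grip_width: 0.0
```

Request:
move_arm(increments=[0,0.01,0,0,0,0.02,0,0,0,0.02,0,0,0,0.02,0,0])

```text
clock: 3.0
tool_pos: [499.5, 359.7, 79.6]
tcp_rot: [-0.6, 0.6, 0.374, -0.374]
force: [-0.4, -0.0, 1.8]
grip_width: -0.3
```

Request:
move_arm(increments=[0,0.01,0,0,0,0.014,0,0,0,0.014,0,0,0,0.014,0,0])

```text
clock: 3.4
tool_pos: [499.4, 359.7, 77.4]
tcp_rot: [0.6, -0.6, -0.374, 0.374]
force: [0.1, 0.2, 3.9]
grip_width: 0.1
```

Request:
move_arm(increments=[0,0.005,0,0,0,0.01,0,0,0,0.01,0,0,0,0.01,0,0])

```text
clock: 3.8
tool_pos: [499.4, 359.7, 75.9]
tcp_rot: [0.6, -0.6, -0.374, 0.374]
force: [-0.9, -0.5, 3.2]
grip_width: -0.4
```

Request:
move_arm(increments=[0,0.004,0,0,0,0.008,0,0,0,0.008,0,0,0,0.008,0,0])

```text
clock: 4.2
tool_pos: [499.4, 359.7, 75.0]
tcp_rot: [0.6, -0.6, -0.374, 0.374]
force: [-0.7, -0.9, 5.4]
grip_width: -0.1
```

```bash
python3 -c "
from look import *
d=look('b3')
print(robot.sense()['force'],robot.sense()['tool_pos'])
c=d['wrist']['image'][140:320,200:380];e=d['scene']['image'][120:230,370:480]
cv2.imwrite('pics/zb3.png',np.hstack([cv2.resize(c,(400,400)),cv2.resize(e,(400,400),interpolation=2)])[:,:,::-1])
for i in range(3):
  camera('top');s=robot.sense();print(s['force'],s['tool_pos'][2])"
```

```text
{'clock': 4.2, 'joints': array([ 0.57,  0.17,  1.46,  0.  ,  1.51, -0.55]), 'tool_pos': array([499.44, 359.73,  75.04]), 'tcp_rot': array([ 0.6 , -0.6 , -0.37,  0.37]), 'force': array([-0.72, -0.86,  5.37]), 'grip_width': -0.06502075705091627}
[ 0.67430186 -1.18656096  6.07949216] [499.44240487 359.73185207  75.06258699]
[-0.67112384 -0.77309897  6.39888878] 75.04766281202794
[-1.21119672 -0.9552456   6.21432957] 75.0262068136977
[-0.77051268 -0.87103718  6.46357801] 75.02793966717329
```

View pics/zb3.png

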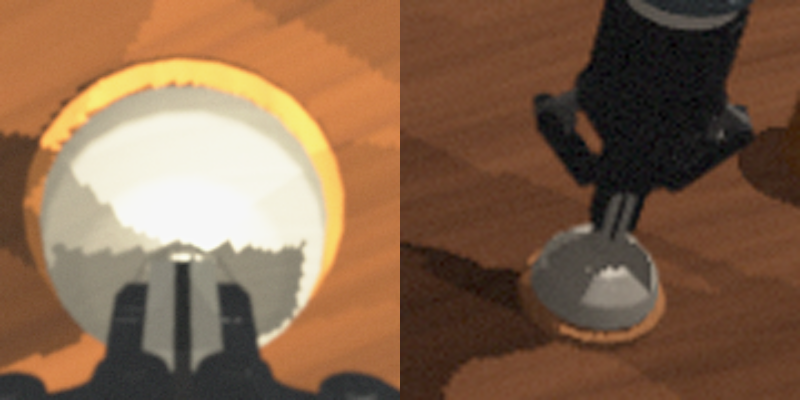

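The tips are at z=56 mm with about 6 N on them, so the plunger is fully down (6 mm) and has rung. I'll raise the hand and travel high to the ring.

Request:
move_arm(increments=[0,-0.1,0,0,0,-0.3,0,0,0,-0.6,0,0,0,-0.9,0,0,0,-1,0,0,0,-1,0,0])

```text
clock: 5.05
tool_pos: [500.2, 360.2, 228.4]
tcp_rot: [0.6, -0.6, -0.376, 0.372]
force: [-0.0, 0.6, -0.1]
grip_width: 0.3
```

Request:
move_arm(increments=[-0.1,-0.15,-0.1,0,-0.28,-0.3,-0.25,0,-0.46,-0.4,-0.41,0,-0.65,-0.4,-0.58,0,-0.84,-0.4,-0.75,0,-0.84,-0.4,-0.75,0])

```text
clock: 5.65
tool_pos: [545.4, 192.7, 281.5]
tcp_rot: [-0.601, 0.601, 0.37, -0.374]
force: [0.2, 0.4, -0.1]
grip_width: -0.0
```

Request:
move_arm(increments=[-0.2,0,-0.18,0,-0.4,0,-0.36,0,-0.6,0,-0.54,0,-0.84,0,-0.75,0,-0.84,0,-0.75,0])

```text
clock: 6.15
tool_pos: [590.5, 29.6, 281.0]
tcp_rot: [0.602, -0.601, -0.37, 0.374]
force: [0.3, 0.1, -0.9]
grip_width: 0.1
```

Request:
move_arm(increments=[-0.2,0,-0.18,0,-0.4,0,-0.36,0,-0.6,0,-0.54,0,-0.75,0,-0.67,0,-0.85,0,-0.76,0,-0.85,0,-0.76,0,-0.85,0,-0.76,0,-0.85,0,-0.76,0])

```text
clock: 6.95
tool_pos: [636.2, -128.9, 284.3]
tcp_rot: [0.6, -0.6, -0.374, 0.374]
force: [0.3, 0.3, 0.0]
grip_width: 0.3
```

```bash
python3 -c "
from look import *
d=look('r1')
print(proj(d['wrist'],[[636,-131,45],[636,-131,15],[510.5,-127,70]]))"
```

```text
{'clock': 6.95, 'joints': array([-0.25,  0.24,  1.01,  0.  ,  1.9 , -1.37]), 'tool_pos': array([ 636.18, -128.86,  284.31]), 'tcp_rot': array([ 0.6 , -0.6 , -0.37,  0.37]), 'force': array([0.27, 0.26, 0.03]), 'grip_width': 0.25208588102912954}
[[279.46327247 176.73623647]
 [279.63759469 171.3841805 ]
 [224.28867265  62.90844114]]
```

View pics/wrist_r1.png

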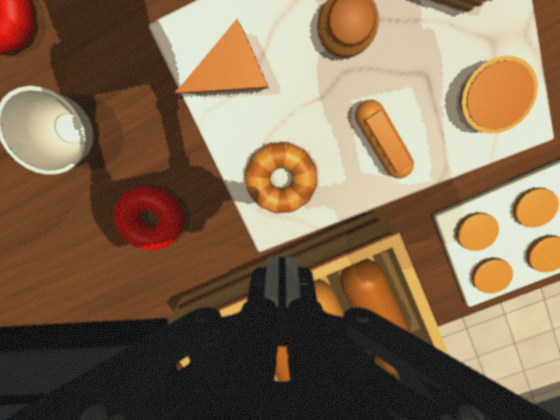

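View pics/scene_r1.png

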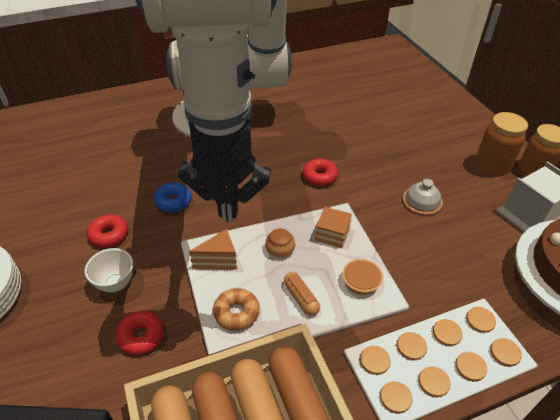

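The wrist view shows the ring centre at (281,177), against a predicted (279.5,177). The wedge corners are at (236,20), (178,93) and (267,87).

```bash
python3 -c "
import pickle
from h import *
d=pickle.load(open('c_r1.pkl','rb'));w=d['wrist'];Rm=rot(d['s']['tcp_rot'])
r=onz(w,[(281,177)],38)[0];k=onz(w,[(227,66.7)],70)[0];print(r,k)
r=(r+[636,-131,38])/2
print(Rm.inv().apply(r-d['s']['tool_pos'])/150)"
```

```text
[ 638.40730271 -130.27724568   38.        ] [ 514.48210006 -126.30098438   70.        ]
[-0.00836123  1.64206236 -0.01235039]
```

Request:
move_arm(increments=[0,0.1,0,0,0,0.3,-0.006,0,0,0.55,-0.006,0,0,0.8,-0.006,0,0,1,-0.006,0])

```text
clock: 7.55
tool_pos: [636.3, -129.6, 132.3]
tcp_rot: [0.6, -0.6, -0.374, 0.374]
force: [-0.1, -0.6, -0.1]
grip_width: -0.1
```

Request:
move_arm(increments=[0,0.1,0,0,0,0.2,0,0,0,0.25,0,0,0,0.27,0,0,0,0.27,0,0,0,0.27,0,0])

```text
clock: 8.15
tool_pos: [637.6, -131.0, 95.5]
tcp_rot: [-0.6, 0.601, 0.374, -0.373]
force: [0.1, -0.5, -0.7]
grip_width: -0.1
```

```bash
python3 -c "
from look import *
d=look('r2')
c=d['wrist']['image'];e=d['scene']['image'][200:340,160:300]
cv2.imwrite('pics/zr2.png',np.hstack([cv2.resize(c[120:300,160:400],(480,360)),cv2.resize(e,(315,360),interpolation=2)])[:,:,::-1])
print(proj(d['wrist'],[[637,-130.6,45]]))"
```

```text
{'clock': 8.15, 'joints': array([-0.25,  0.25,  1.33,  0.  ,  1.56, -1.37]), 'tool_pos': array([ 637.65, -131.05,   95.48]), 'tcp_rot': array([-0.6 ,  0.6 ,  0.37, -0.37]), 'force': array([ 0.12, -0.55, -0.71]), 'grip_width': -0.06626983260034529}
[[280.827233   244.63962465]]
```

View pics/zr2.png

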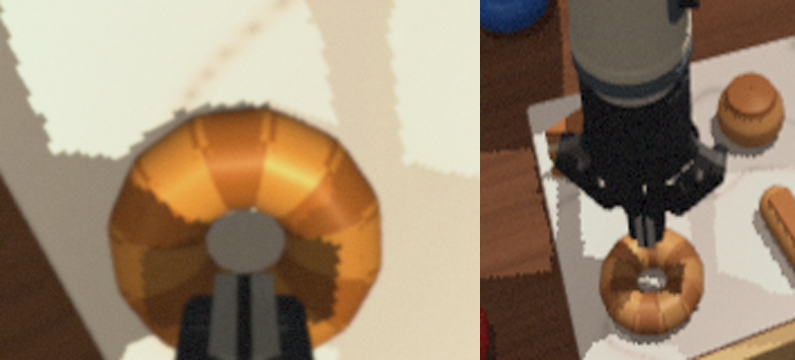

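The tips are centred over the hole, about 30 mm above the ring's top. I'll hold for more than 2 s.

Request:
move_arm(increments=[0,0,0,0,0,0,0,0,0,0,0,0,0,0,0,0,0,0,0,0,0,0,0,0,0,0,0,0,0,0,0,0,0,0,0,0,0,0,0,0,0,0,0,0,0,0,0,0])

```text
clock: 9.45
tool_pos: [637.0, -130.9, 94.0]
tcp_rot: [0.6, -0.6, -0.374, 0.374]
force: [0.5, 0.3, 0.9]
grip_width: 0.2
```

Request:
move_arm(increments=[0,0,0,0,0,0,0,0,0,0,0,0,0,0,0,0,0,0,0,0,0,0,0,0,0,0,0,0,0,0,0,0,0,0,0,0,0,0,0,0,0,0,0,0,0,0,0,0])

```text
clock: 10.65
tool_pos: [637.0, -130.9, 94.0]
tcp_rot: [-0.6, 0.6, 0.374, -0.374]
force: [0.4, -0.2, 0.1]
grip_width: -0.0
```

Request:
move_arm(increments=[0,0,0,0,0,0,0,0,0,0,0,0,0,0,0,0,0,0,0,0])

```text
clock: 11.15
tool_pos: [637.0, -130.9, 94.0]
tcp_rot: [0.6, -0.6, -0.374, 0.374]
force: [0.8, 0.3, -0.0]
grip_width: -0.1
```

Request:
move_arm(increments=[0,-0.1,0,0,0,-0.3,0,0,0,-0.6,0,0,0,-0.9,0,0,0,-1,0,0,0,-1,0,0])

```text
clock: 11.75
tool_pos: [638.0, -131.1, 249.5]
tcp_rot: [-0.598, 0.602, 0.376, -0.372]
force: [-0.7, 0.1, 0.3]
grip_width: 0.0
```

Request:
move_arm(increments=[-0.05,0,0.1,0,-0.14,0,0.3,0,-0.23,0,0.52,0,-0.31,0,0.68,0,-0.34,0,0.76,0,-0.34,0,0.76,0,-0.34,0,0.76,0,-0.34,0,0.76,0,-0.34,0,0.76,0])

```text
clock: 12.65
tool_pos: [512.7, -126.3, 243.2]
tcp_rot: [0.601, -0.6, -0.374, 0.374]
force: [0.6, 0.2, -0.4]
grip_width: 0.1
```

```bash
python3 -c "
from look import *
d=look('w1')
print(proj(d['wrist'],[[512,-126.7,70]]))"
```

```text
{'clock': 12.65, 'joints': array([-0.31, -0.1 ,  1.44,  0.  ,  1.81, -1.42]), 'tool_pos': array([ 512.66, -126.32,  243.17]), 'tcp_rot': array([ 0.6 , -0.6 , -0.37,  0.37]), 'force': array([ 0.59,  0.2 , -0.38]), 'grip_width': 0.06087032232989009}
[[280.53790427 190.91854117]]
```

View pics/wrist_w1.png

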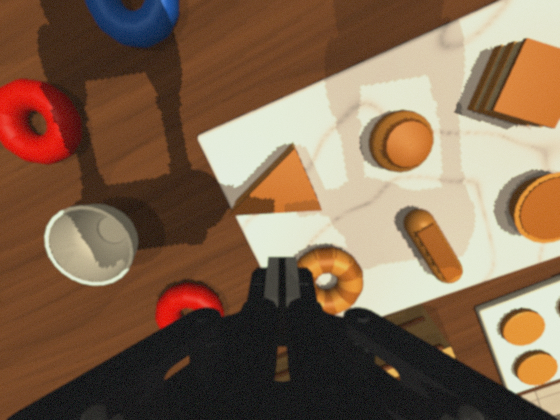

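The wedge's top triangle has corners near (293,145), (234,214) and (320,209). I'll refine the centroid with a colour mask.

```bash
python3 -c "
import pickle
from h import *
d=pickle.load(open('c_w1.pkl','rb'));w=d['wrist'];im=w['image']
h=cv2.cvtColor(im,cv2.COLOR_RGB2HSV)
m=cv2.inRange(h,(5,140,120),(18,255,255));r=np.zeros_like(m);r[135:225,225:330]=255;m&=r
n,l,st,ce=cv2.connectedComponentsWithStats(m);i=1+st[1:,4].argmax();print(st[i],ce[i])
c=cv2.findContours((l==i).astype('uint8'),0,1)[0][0];a,t=cv2.minEnclosingTriangle(c);t=t.reshape(3,2);print(t,t.mean(0))
x=im.copy();cv2.polylines(x,[t.round().astype('int32').reshape(-1,1,2)],True,(0,0,255))
cv2.imwrite('pics/zw.png',cv2.resize(x[130:230,220:340],(720,600))[:,:,::-1])
p=onz(w,[t.mean(0),ce[i]],70);print(p, onz(w,t,70))
Rm=rot(d['s']['tcp_rot']);print(Rm.inv().apply((p[0]+[510.5,-127,70])/2-d['s']['tool_pos'])/150)"
```

```text
[ 249  145   71   67 2439] [287.15785158 186.56539565]
[[322.1875  211.     ]
 [292.88113 144.01399]
 [233.02127 211.     ]] [282.69662 188.67133]
[[ 510.94768633 -123.94938328   70.        ]
 [ 510.95953349 -119.3537117    70.        ]] [[ 547.04083579  -99.89554142   70.        ]
 [ 478.15233095  -97.82605022   70.        ]
 [ 509.8342182  -175.87627514   70.        ]]
[-4.85641449e-04  1.15447336e+00  1.26149162e-02]
```

View pics/zw.png

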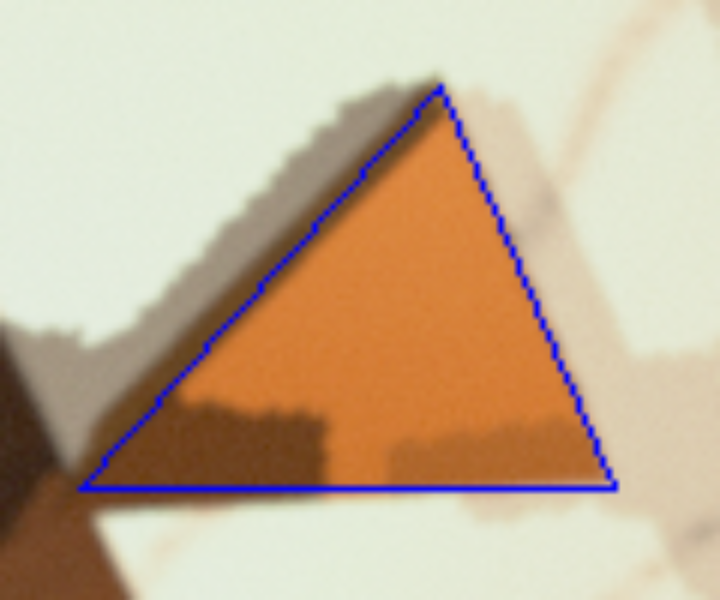

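The corrected centroid is (283.2,190.5), which is about 1.5 mm from where the hand points. I'll add a small shift and go down 125 mm.

Request:
move_arm(increments=[0.003,0.1,0.003,0,0.003,0.3,0.003,0,0.003,0.5,0.003,0,0.003,0.65,0.003,0,0.003,0.76,0.003,0,0.003,0.83,0.003,0,0.003,0.83,0.003,0,0.003,0.83,0.003,0,0.003,0.83,0.003,0])

```text
clock: 13.65
tool_pos: [512.7, -126.0, 121.1]
tcp_rot: [-0.6, 0.601, 0.374, -0.373]
force: [0.5, 0.3, -0.4]
grip_width: 0.4
```

Request:
move_arm(increments=[0,0,0,0,0,0,0,0,0,0,0,0,0,0,0,0,0,0,0,0,0,0,0,0,0,0,0,0,0,0,0,0,0,0,0,0,0,0,0,0,0,0,0,0,0,0,0,0])

```text
clock: 14.85
tool_pos: [512.0, -125.7, 119.5]
tcp_rot: [-0.6, 0.6, 0.374, -0.374]
force: [0.7, 0.7, -0.4]
grip_width: -0.4
```

```bash
python3 -c "
from look import *
d=look('w2')
c=d['wrist']['image'];e=d['scene']['image'][160:340,160:300]
cv2.imwrite('pics/zw2.png',np.hstack([cv2.resize(c[100:300,160:400],(480,400)),cv2.resize(e,(311,400),interpolation=2)])[:,:,::-1])
print(proj(d['wrist'],[[511.5,-126,70]]))"
```

```text
{'clock': 14.85, 'joints': array([-0.31, -0.09,  1.64,  0.  ,  1.59, -1.42]), 'tool_pos': array([ 511.99, -125.74,  119.51]), 'tcp_rot': array([-0.6 ,  0.6 ,  0.37, -0.37]), 'force': array([ 0.75,  0.7 , -0.39]), 'grip_width': -0.3853006399211334}
[[279.8762136  246.22726695]]
```

View pics/zw2.png

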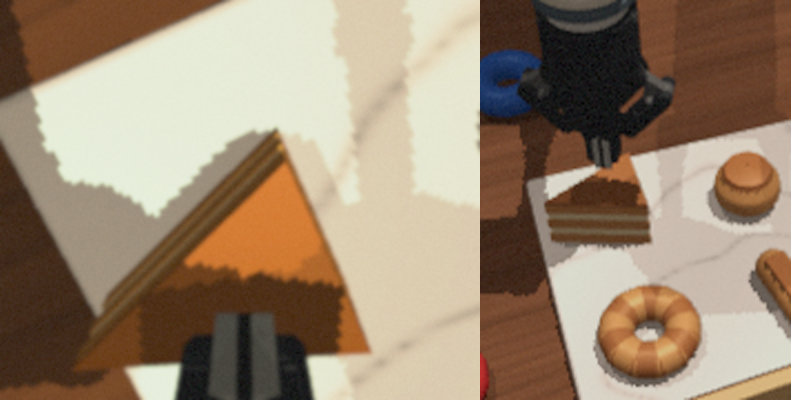

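View pics/scene_w2.png

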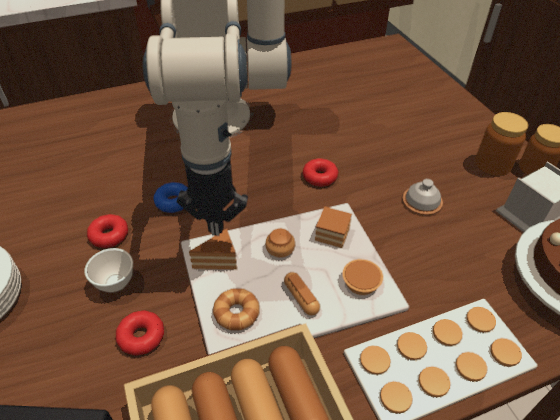

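The centroid is at (281,246.5), against a predicted (280,246), so the pointing is within about 1 mm and nothing has moved. I'll hold here.

Request:
move_arm(increments=[0,0,0,0,0,0,0,0,0,0,0,0,0,0,0,0,0,0,0,0,0,0,0,0,0,0,0,0,0,0,0,0,0,0,0,0,0,0,0,0,0,0,0,0,0,0,0,0])

```text
clock: 16.15
tool_pos: [512.0, -125.8, 119.5]
tcp_rot: [0.6, -0.6, -0.374, 0.374]
force: [0.1, -0.7, 0.9]
grip_width: -0.4
```

Request:
move_arm(increments=[0,0,0,0,0,0,0,0,0,0,0,0,0,0,0,0,0,0,0,0,0,0,0,0,0,0,0,0,0,0,0,0,0,0,0,0,0,0,0,0,0,0,0,0,0,0,0,0])

```text
clock: 17.35
tool_pos: [512.0, -125.7, 119.5]
tcp_rot: [-0.6, 0.6, 0.374, -0.374]
force: [0.4, 0.3, 1.0]
grip_width: -0.3
```

```bash
python3 -c "
from bench import robot,ticket
s=robot.sense();print(s['clock'],s['tool_pos'],s['force']);print(ticket.finish_job())"
```

```text
17.35 [ 511.98537793 -125.73281577  119.48344492] [0.40653665 0.28527981 1.02696046]
the job is handed in; nothing more can be done
None
```

I placed the order as asked and handed it in at 17.4 s, with the hand still pointing at the wedge.

- **Bell:** I pressed the plunger with shut fingers. The tips reached 56 mm, about 6 mm of travel, at about 6 N, so it should have rung. I have no direct signal for the ring itself.
- **Ring pastry:** I raised the hand to about 280 mm, then held the fingertips about 30 mm over the hole for about 3 s.
- **Wedge slice:** I raised the hand to about 245 mm, then held about 30 mm over the middle of its top for about 3.5 s.

**Last checks:** The cameras agreed with the measured hand position to within about 1–3 mm. Force readings while pointing were about 1 N or less, within the noise. The last scene picture, taken partway through the wedge hold, shows the pastries and sugar bowl where they started. No check failed.

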